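# Time and lock the pulley of a dental mill's axis drive

## Task

The cover is off the axis drive of the dental mill: turn the steel timing pulley clockwise, seen from above, until the orange mark on its rim faces the red pointer; the mark is only a rough guide, so go slowly there and feel for the spot where the spring plunger drops into the pulley's slot and stops it. Then push the black plunger knob down fully home and let go; be gentle throughout, neither pulley nor hand may load the plunger with 30 N. Leave the things lying around the drive where they are.

Things in the scene. Friction and masses are not known exactly. Their poses are not given: they have to be found in the camera images.
- drive: opened axis drive, bolted down: white housing 190 x 190 mm, 60 mm high. Origin on the worktop right under the pulley's vertical axis, z up. In its frame (yawed with it) the lock bracket stands on the +x side, the pointer on the +y side; on the -x and -y sides nothing stands higher than the pulley's rim.
- pulley: flat steel timing pulley on the drive's vertical axis; turns all round, stiffly (0.25 N m, 4 N at the rim), stays where left. Rim: upright ring, outer diameter 132, inner 116 mm (8 mm wall), top 104 mm above the worktop; dark web inside 24 mm lower, hub of 48 mm diameter 6 mm above the web: pinch the rim from above. Origin on the axis, 66 mm above the worktop; x axis towards the mark.
- mark (a point): orange engraved line, 6 mm wide, across the top of the rim and down its sides; this point: rim's outer edge, top face, 66 mm from the axis. The pulley's lock slot (radial, black, 11.5 mm wide, in the web, 43 mm from the axis) lies a quarter turn clockwise (seen from above) from it, but only to within 0.11 rad (7 mm at the rim) either way, different each time.
- pointer (a point): tip of the fixed red pointer beside the rim, 70 mm from the axis on the drive's +y side, at the height of the rim's top; its post reaches to 92 mm from the axis. The mark faces it when both lie in line with the axis. At the start the mark lies 0.5 to 1.6 rad anticlockwise (seen from above) of it.
- lock_pin: lock plunger: black knob, 24 mm diameter, 16 mm high. Origin: centre of the knob's top, 43 mm from the axis, 162 mm above the worktop while its 10 mm nose rides on the pulley's web. Over the slot a light spring drops it 1.5 to 3 mm and the pulley locks; it must then be pushed on down to its stop, 10 mm below the start (knob top at 152 mm), with 5 to 15 N, and stays. It rises by itself at no point.
- blank: white ceramic milling blank lying on the worktop, disc of 98 mm diameter and 14 mm; origin at the centre of its underside. Not to be moved.
- jar: white jar with blue cap, 48 mm diameter, 75 mm high; origin at the centre of its underside. Not to be moved.
- driver: screwdriver with green handle lying on the worktop on the robot's side of the drive; origin at its underside about its middle. Not to be moved.
- bur_block: grey block 60 x 40 x 22 mm holding upright burs, top of burs 44 mm high; origin at the centre of its underside. Not to be moved.
- bracket (a point): middle of the top of the grey lock bracket's arm, 126 mm above the worktop: 26 mm wide, it reaches from its column (79 to 97 mm from the axis, drive's +x side) in over the rim to 33 mm from the axis; a collar round the plunger stands 7 mm higher.

How it is judged:
By the outcome, as a careful person would: the job done as asked, in the order asked, and still so for the second after the job is handed in, with the robot touching nothing.
It also fails if it takes over 64 s, if anything falls off the work surface, if the arm or the gripper's body presses on something with over 40 N, if the wrist force passes 120 N, or if a joint passes its speed limit or range.

## Robot

A 6-joint arm with a two-finger parallel gripper is mounted at the origin on the work surface. World frame = base frame: x ahead of the robot, y to its left, z up, the work surface at z = 0. Lengths are in m, angles in rad, forces in N, time in s.
With the tool pointing down it reaches from about 0.3 to 0.75 m from the base axis. Payload 8.5 kg.
Tool frame: the origin (TCP) lies at the very end of the fingers, on their centre line; the grasp point (between the pads) lies 19 mm behind it; z points along the fingers, y is the direction in which the jaws open and shut (so a half turn about z gives the same grasp; the last joint's range is limited). The gripper opens to 88 mm and grips with 3 to 60 N. Pads are 18 mm wide; open, the fingers measure 123 mm over their backs; the gripper's body (75 mm by 187 mm) begins 45 mm behind the grasp point.
Start: joints at [1.1, 0.381, 1.297, -0, 1.464, -0.215], TCP at [0.139, 0.532, 0.239] pointing down, gripper open.
Joint ranges: [-3.11, 3.11], [-0.89, 2.33], [0.22, 2.48], [-1.42, 4.56], [0.17, 2.85], [-2.88, 2.88]. Speed limits (rad/s): [2.39, 2.39, 3.14, 3.14, 3.14, 3.14].

## Interface

Orientations are given as a unit quaternion [x, y, z, w].
In Python, from workcell import monitor, imaging, robot, nets gives the robot as it stands.
- The arm moves only by the tool servo_tool, never from a script. Its argument "commands" is a list of rows, each a list of 7 numbers: the shift along the tool's x, y, z scaled (see below), then the turn, a rotation vector about the tool's x, y, z scaled (see below), then the gripper command: -1 is shut, 1 is fully open, values between are in proportion. In form: [[x, y, z, rx, ry, rz, jaw], ...]. A call has 1 to 10 rows; each row is the pose to reach, as a shift and turn from the pose commanded when the call began, along the tool's axes at that moment; what a row does not reach only later rows make up. The controller multiplies each number of a shift by 0.5 m and each number of a turn by 45 degrees. A row lasts 1/10 s, in which the tool goes at most 50 mm and 8.59 degrees, less where a joint would pass 70% of its speed; a pose out of reach is approached as far as the arm can. A call with a number of a shift or a turn outside -1 to 1 is refused whole. A call with a gripper value outside its range is refused whole. The fingers move at their own pace and stop on an object; the grip force is fixed at half the most. Time passes only in rows, so rows that repeat a pose let the fingers close. It gives the time, the measured TCP pose, the force and the opening at its end, in the units of the state.
- monitor.get_obs(): the state, without advancing time (a new reading comes with each control period).
- imaging.get_image(name): name is "side" or "top"; returns a dict with "img" (420x560x3 uint8, red, green, blue), "camera_matrix" (3x3 intrinsics, pixels), "rvec" (rotation vector, rad) and "tvec" (3), from world to camera coordinates, as OpenCV has them. Camera axes: x right, y down, z forward; pixel columns grow to the right and rows downward; lengths in m; the calibration is good to about 2 mm. A picture is of the moment at which its call begins. There is no depth.
- robot.hand_in(): hands the job in, once; it reports no verdict.
Trained networks look in the newest picture that a camera, given by its name, has taken for a name from the list of things; names that differ only in an ending like _2 or _b are one class to them, and where a whole thing is asked for, a point or a joint stands for the part that bears it (a point fixed in the world has none). Each returns a list of dicts, best first, with "score" (0 to 1); they miss things now and then, are a little off and sometimes report something else, mostly with a low value. They report only what shows in the picture. A call takes as long as a camera call.
- nets.search_frame(camera, thing): "point" ([x, y, z] in m, in the coordinates of the camera as it stood for that picture, good to about 4 mm: the middle of the surface that is visible of it).
- nets.silhouettes(camera, thing): "pixels" (420x560 bool, what is visible of it).
- nets.pinpoint(camera, thing): "point" ([x, y, z] in m, in the coordinates of the camera as it stood for that picture, good to about 4 mm: a listed point, or the origin of a listed thing).
The state is a dict: "time": time; "q": joint angles; "joint_vel": joint speeds; "joint_efforts": joint torques, N m; "position": TCP position; "ee_rot": TCP orientation; "wrist_force": force on the tool from outside, world axes, zero at the start; "ft_torque": the same for the moment, N m; "width": finger opening in m.
Only numpy, scipy, OpenCV 4.12 (cv2) and the standard library are available. Lean on these libraries where they do the work, as an engineer would, in place of code of your own. Each camera call takes 0.05 s, during which the arm holds its last target.

## Working session

There is one attempt and no reset: what is moved stays moved. The work goes in short steps, Python scripts to look and compute and a tool call to move; the robot and the scene stay as the last step left them, time stands still between calls to the robot, and variables do not carry over. Pictures are saved under pics/ and viewed, and the job is handed in when it is done.

Besides the shell and the picture viewer there is one more tool, called after "Call:" by a JSON object that holds its "fn" and its "kwargs", one argument or row to a line. servo_tool: Moves the arm, as the interface text tells. Its arguments: {"type":"object","properties":{"commands":{"type":"array"}},"required":["commands"]}

```bash
mkdir -p pics; ls; cat > h.py <<'E'
import numpy as np, cv2
from workcell import monitor, imaging, robot, nets
def cam2w(d,p):
    R=cv2.Rodrigues(np.array(d["rvec"],float))[0]; return R.T@(np.array(p)-np.array(d["tvec"]).ravel())
def proj(d,p):
    return cv2.projectPoints(np.array([p],float),np.array(d["rvec"],float),np.array(d["tvec"],float),np.array(d["camera_matrix"]),None)[0].ravel()
def save(d,n): cv2.imwrite("pics/"+n,cv2.cvtColor(d["img"],cv2.COLOR_RGB2BGR))
E
python3 - <<'E'
from h import *
o=monitor.get_obs(); print(o)
for c in("top","side"):
    d=imaging.get_image(c); save(d,c+"0.png")
    for t in("drive","pulley","mark","pointer","lock_pin","bracket","blank","jar","driver","bur_block"):
        r=nets.pinpoint(c,t)
        print(c,t,[(np.round(cam2w(d,x["point"]),4).tolist(),round(x["score"],2)) for x in r[:2]])
E
```

```text
pics
{'time': 0.0, 'q': array([ 1.09971136e+00,  3.81155904e-01,  1.29827761e+00, -2.06595330e-05,
        1.46358230e+00, -2.15275121e-01]), 'joint_vel': array([ 1.66670315e-04, -4.94156494e-04, -1.21869996e-04, -2.24770916e-05,
        9.15770932e-04, -1.49976889e-03]), 'joint_efforts': array([ 4.92292093e-04, -4.37926912e+01, -2.24555701e+01,  7.13571534e-02,
        3.53656069e-02, -1.44172568e-04]), 'position': array([0.13902517, 0.53183901, 0.23815361]), 'ee_rot': array([ 1.27555327e-01,  9.91831201e-01, -6.73542999e-04, -2.29764057e-04]), 'wrist_force': array([ 0.44910487, -0.70950787, -0.13339318]), 'ft_torque': array([ 0.02503625, -0.01773308,  0.03124846]), 'width': 0.08841164367692116}
top drive [([0.5304, -0.071, -0.0029], 0.94)]
top pulley [([0.531, -0.0745, 0.0611], 0.6), ([0.468, -0.05, 0.0981], 0.54)]
top mark [([0.471, -0.0482, 0.0992], 0.83)]
top pointer [([0.5255, -0.0006, 0.1059], 0.94)]
top lock_pin [([0.5709, -0.0624, 0.1626], 0.44)]
top bracket [([0.5947, -0.0603, 0.1291], 0.64)]
top blank [([0.5932, -0.2575, -0.0017], 0.71)]
top jar [([0.4503, 0.0815, -0.0008], 0.88)]
top driver []
top bur_block [([0.6041, 0.1086, -0.0028], 0.69), ([0.5224, -0.0036, 0.1056], 0.37)]
side drive [([0.5355, -0.0743, -0.0023], 0.92)]
side pulley [([0.533, -0.0737, 0.0603], 0.9)]
side mark [([0.4736, -0.0563, 0.1033], 0.85), ([0.5992, -0.0613, 0.1258], 0.19)]
side pointer [([0.5231, -0.0019, 0.0994], 0.96)]
side lock_pin [([0.5765, -0.0688, 0.1571], 0.53)]
side bracket [([0.6003, -0.0647, 0.1284], 0.91), ([0.5339, -0.0718, -0.0028], 0.7)]
side blank [([0.5961, -0.266, -0.0009], 0.52)]
side jar [([0.4548, 0.076, -0.0036], 0.8)]
side driver [([0.3676, -0.0816, -0.0032], 0.84)]
side bur_block [([0.6011, 0.1002, -0.0035], 0.65)]
```

View pics/top0.png

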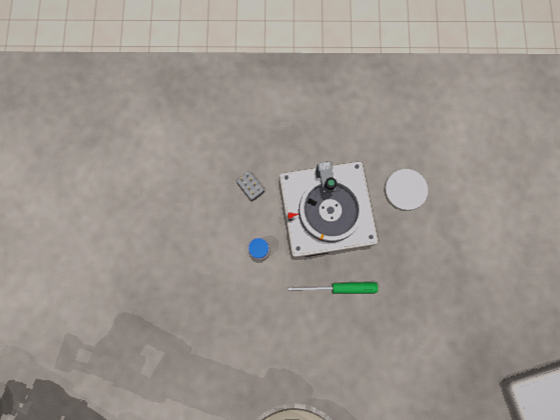

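View pics/side0.png

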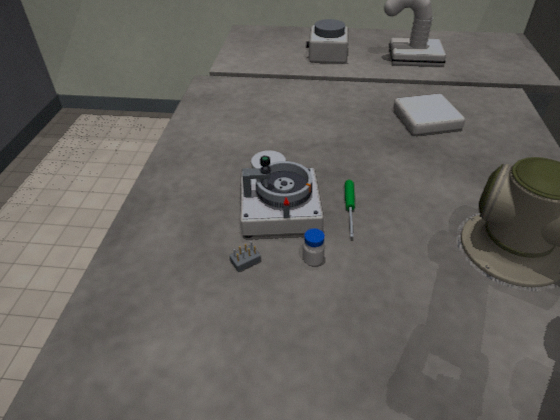

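```bash
cat > ov.py <<'E'
import sys
from h import *
def overlay(cx,cy,yaw,n,marka=None,slota=None):
    for c in("top","side"):
        d=imaging.get_image(c); im=cv2.cvtColor(d["img"],cv2.COLOR_RGB2BGR)
        S=6
        p0=proj(d,[cx,cy,.08]); w,h=66,50
        x0,y0=int(p0[0]-w),int(p0[1]-h)
        cr=cv2.resize(im[y0:y0+2*h,x0:x0+2*w],None,fx=S,fy=S,interpolation=cv2.INTER_CUBIC)
        def P(x,y,z):
            q=proj(d,[cx+x*np.cos(yaw)-y*np.sin(yaw),cy+x*np.sin(yaw)+y*np.cos(yaw),z]); return tuple(int(v) for v in ((q-[x0,y0]+.5)*S))
        def poly(pts,col): cv2.polylines(cr,[np.array(pts,np.int32)],False,col,1)
        t=np.linspace(0,2*np.pi,60)
        for r in(.066,.058): poly([P(r*np.cos(a),r*np.sin(a),.104) for a in t],(0,255,255))
        poly([P(.024*np.cos(a),.024*np.sin(a),.086) for a in t],(0,255,255))
        poly([P(.043+.012*np.cos(a),.012*np.sin(a),.162) for a in t],(255,0,255))
        s=.095; poly([P(a*s,b*s,.06) for a,b in((1,1),(1,-1),(-1,-1),(-1,1),(1,1))],(0,255,0))
        poly([P(0,.07,.104),P(0,.092,.104)],(255,255,0))
        if marka is not None: poly([P(.05*np.cos(marka),.05*np.sin(marka),.104),P(.072*np.cos(marka),.072*np.sin(marka),.104)],(255,0,0))
        if slota is not None: poly([P(.03*np.cos(slota),.03*np.sin(slota),.08),P(.056*np.cos(slota),.056*np.sin(slota),.08)],(255,0,0))
        cv2.imwrite(f"pics/{n}_{c}.png",cr)
if __name__=="__main__":
    a=[float(v) for v in sys.argv[1:4]]; overlay(*a,sys.argv[4],*[float(v) for v in sys.argv[5:]])
E
python3 ov.py 0.533 -0.0735 0.11 o1 2.68 1.1
```

```text
(no output)
```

View pics/o1_top.png

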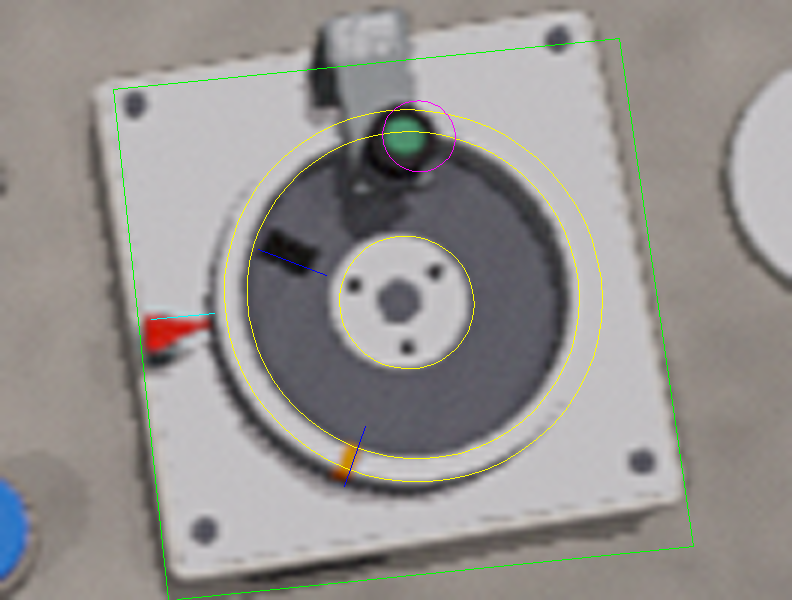

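View pics/o1_side.png

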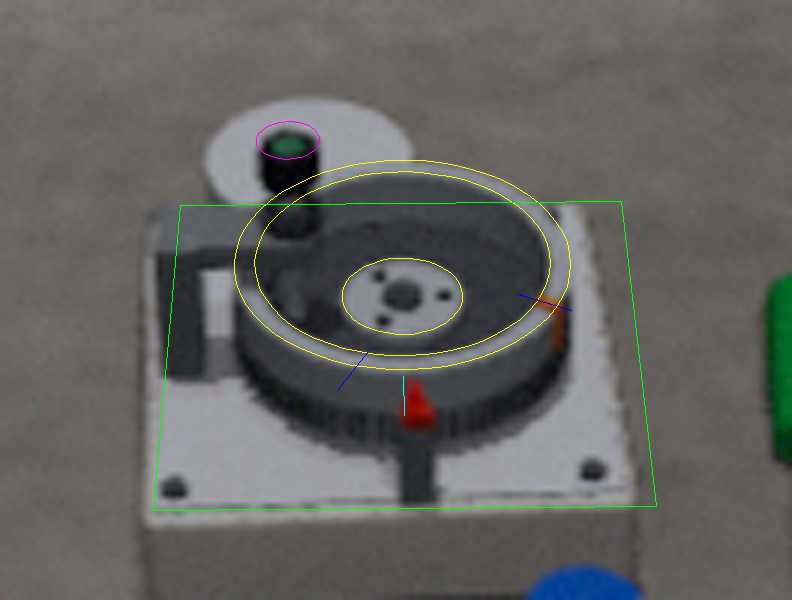

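```bash
python3 ov.py 0.532 -0.072 0.155 o2 2.57 1.03; python3 - <<'E'
from h import *
d=imaging.get_image("top")
p0=proj(d,[.533,-.0735,.08]); x0,y0=int(p0[0]-66),int(p0[1]-50)
K=np.array(d["camera_matrix"]);R=cv2.Rodrigues(np.array(d["rvec"]))[0];C=-R.T@np.array(d["tvec"]).ravel()
def back(u,v,z):
    r=R.T@np.linalg.solve(K,[u/6-.5+x0,v/6-.5+y0,1]); return C+r*(z-C[2])/r[2]
for n,u,v,z in(("hub",400,302,.086),("slot",289,252,.08),("mark",346,462,.104),("ptr",212,323,.104),("knob",403,138,.162)):
    print(n,np.round(back(u,v,z),4))
print(C)
for c in("top","side"):
    s=nets.silhouettes(c,"mark");print(c,[ (x["score"],x["pixels"].sum()) for x in s])
E
```

```text
hub [ 0.533  -0.0711  0.086 ]
slot [ 0.552  -0.0321  0.08  ]
mark [ 0.4737 -0.0494  0.104 ]
ptr [ 0.522  -0.0032  0.104 ]
knob [ 0.5751 -0.0635  0.162 ]
[0.37827328 0.04097129 0.99380283]
top [(0.98, np.int64(3138)), (0.69, np.int64(1428)), (0.58, np.int64(100))]
side [(0.95, np.int64(2035))]
```

View pics/o2_top.png

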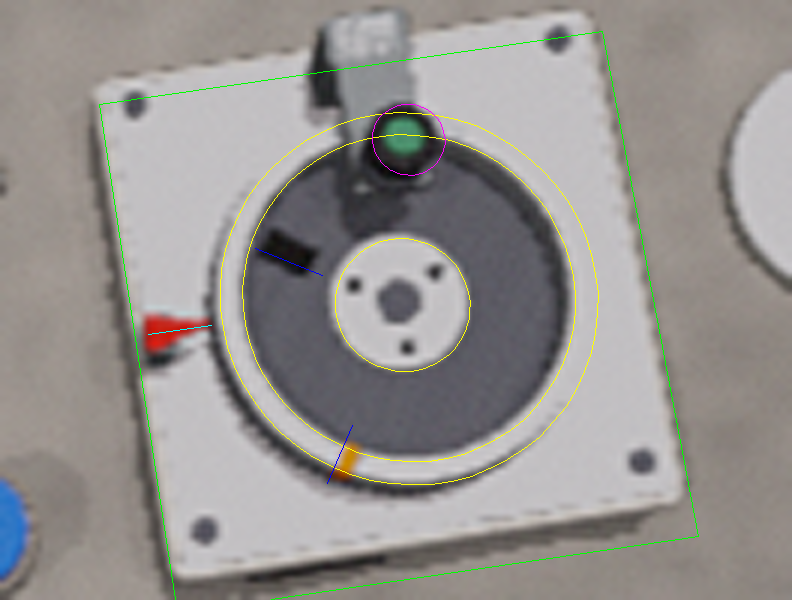

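View pics/o2_side.png

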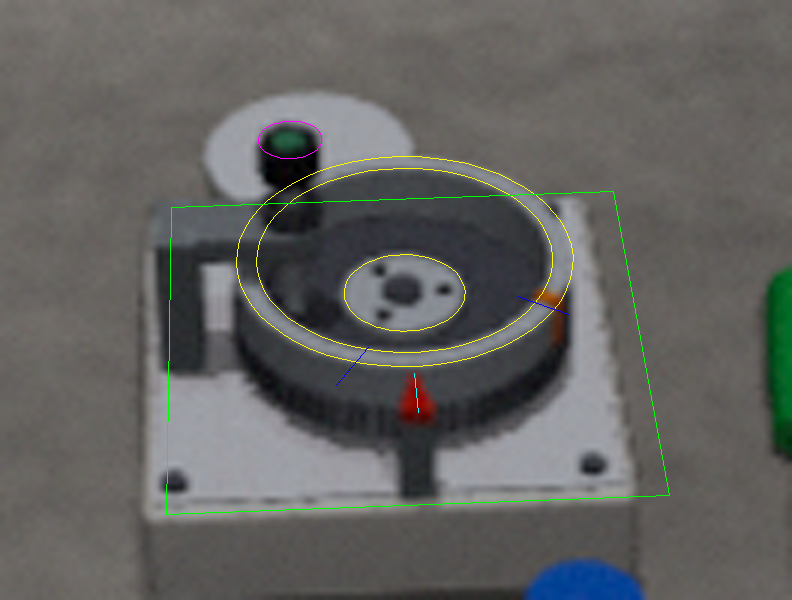

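```bash
cat > mv.py <<'E'
from h import *
from scipy.spatial.transform import Rotation as Ro
C=np.array([.5325,-.0715]); YAW=.15
def tool(phi,tilt,r,z):
    "phi world deg of grasp, tilt deg"
    a=np.radians(phi);t=np.radians(tilt)
    i=np.array([-np.cos(a),-np.sin(a),0]);u=np.array([0,0,1.])
    y=np.cos(t)*i+np.sin(t)*u; zz=np.sin(t)*i-np.cos(t)*u
    return np.r_[C-r*i[:2],z],Ro.from_matrix(np.c_[np.cross(y,zz),y,zz])
def cur():
    o=monitor.get_obs(); return np.array(o["position"]),Ro.from_quat(o["ee_rot"])
def rel(p,R,p0,R0):
    return np.round(np.r_[R0.inv().apply(p-p0)/.5,(R0.inv()*R).as_rotvec()/(np.pi/4)],4)
E
python3 - <<'E'
from mv import *
p0,R0=cur()
p,R=tool(244,6,.062,.19)
print(p,rel(p,R,p0,R0)); m=(p+p0)/2;m[2]=.24;print(rel(m,R0,p0,R0))
E
```

```text
[ 0.50532099 -0.12722523  0.19      ] [-1.0421 -1.0905  0.0975 -0.1329 -0.0132  0.2519]
[-0.5211 -0.5452 -0.0025  0.      0.      0.    ]
```

Call:
{"fn": "servo_tool", "kwargs": {
  "commands": [
    [-0.06,-0.06,0,0,0,0,0],
    [-0.13,-0.13,0,0,0,0,0],
    [-0.19,-0.2,0,0,0,0,0],
    [-0.26,-0.26,0,0,0,0,0],
    [-0.32,-0.33,0,0,0,0,0],
    [-0.39,-0.4,0,0,0,0,0],
    [-0.45,-0.46,0,0,0,0,0],
    [-0.5,-0.52,0,0,0,0,0],
    [-0.55,-0.57,0,0,0,0,0],
    [-0.6,-0.63,0,0,0,0,0]
  ]
}}

```text
time: 2.45
position: [0.3503, 0.1501, 0.239]
ee_rot: [0.128, 0.992, 0.0, 0.0]
wrist_force: [1.0, 1.6, -0.0]
width: 0.0441
```

```bash
python3 - <<'E'
from mv import *
p0,R0=cur();print(p0)
p,R=tool(244,6,.062,.17)
print(p,rel(p,R,p0,R0))
E
```

```text
[0.35026226 0.15010075 0.23898404]
[ 0.50532099 -0.12722523  0.17      ] [-0.4402 -0.4582  0.1381 -0.1323 -0.0123  0.252 ]
```

Call:
{"fn": "servo_tool", "kwargs": {
  "commands": [
    [-0.06,-0.06,0,-0.03,0,0.06,0],
    [-0.12,-0.13,0,-0.06,0,0.12,0],
    [-0.18,-0.19,0.01,-0.09,-0.01,0.18,0],
    [-0.24,-0.25,0.03,-0.13,-0.012,0.25,0],
    [-0.3,-0.31,0.05,-0.132,-0.012,0.252,0],
    [-0.36,-0.37,0.08,-0.132,-0.012,0.252,0],
    [-0.41,-0.43,0.11,-0.132,-0.012,0.252,0],
    [-0.44,-0.458,0.138,-0.132,-0.012,0.252,0],
    [-0.44,-0.458,0.138,-0.132,-0.012,0.252,0],
    [-0.44,-0.458,0.138,-0.132,-0.012,0.252,0]
  ]
}}

```text
time: 3.45
position: [0.5043, -0.1255, 0.1698]
ee_rot: [0.225, 0.973, 0.051, 0.011]
wrist_force: [-0.2, 0.7, -0.9]
width: 0.0437
```

```bash
python3 - <<'E'
from mv import *
p0,R0=cur();print(p0,monitor.get_obs()["wrist_force"])
p,R=tool(244,6,.062,.095)
print(p,rel(p,R,p0,R0))
for c in ("top","side"): save(imaging.get_image(c),c+"1.png")
E
python3 ov.py 0.5325 -0.0715 0.15 o3
```

```text
[ 0.50430993 -0.12547358  0.16975924] [-0.18878991  0.66812559 -0.86776613]
[ 0.50532099 -0.12722523  0.095     ] [-0.0036 -0.0178  0.1485 -0.0008 -0.0022 -0.0007]
```

View pics/o3_side.png

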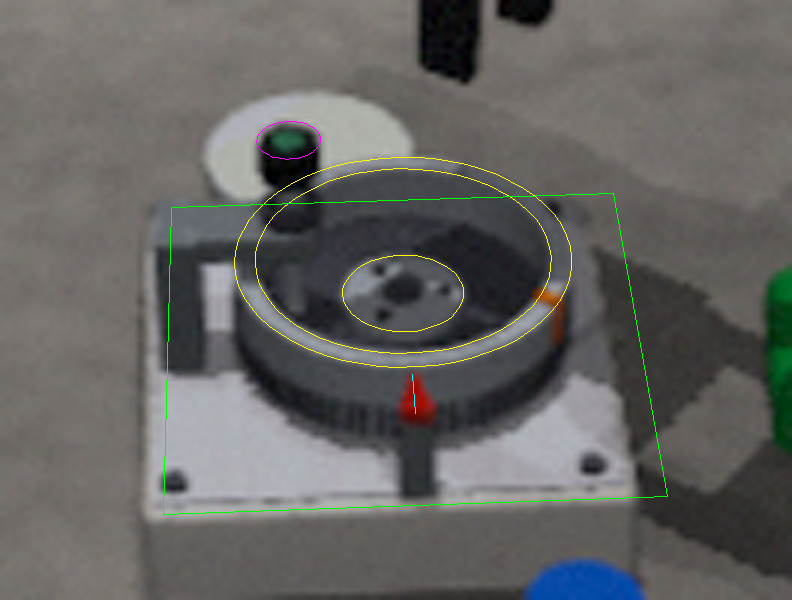

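View pics/o3_top.png

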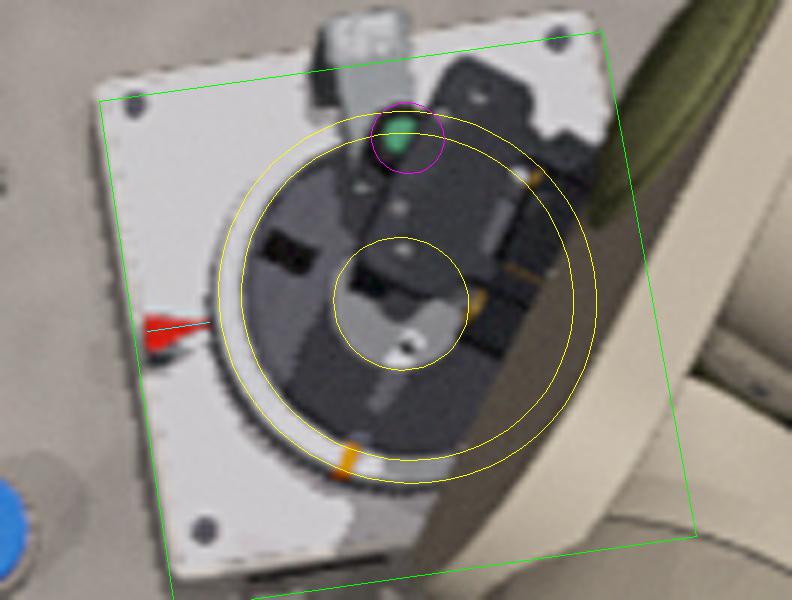

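Call:
{"fn": "servo_tool", "kwargs": {
  "commands": [
    [-0.004,-0.018,0,0,-0.002,0,0],
    [-0.004,-0.018,0.03,0,-0.002,0,0],
    [-0.004,-0.018,0.07,0,-0.002,0,0],
    [-0.004,-0.018,0.1,0,-0.002,0,0],
    [-0.004,-0.018,0.125,0,-0.002,0,0],
    [-0.004,-0.018,0.14,0,-0.002,0,0],
    [-0.004,-0.018,0.148,0,-0.002,0,0],
    [-0.004,-0.018,0.148,0,-0.002,0,0],
    [-0.004,-0.018,0.148,0,-0.002,0,0]
  ]
}}

```text
time: 4.55
position: [0.506, -0.128, 0.0957]
ee_rot: [0.225, 0.973, 0.05, 0.012]
wrist_force: [0.7, 0.9, 0.5]
width: 0.0437
```

```bash
python3 - <<'E'
from mv import *
p0,R0=cur();print(p0)
p,R=tool(244,6,.062,.095)
print(p,rel(p,R,p0,R0))
for c in ("side",): save(imaging.get_image(c),c+"2.png")
E
python3 ov.py 0.5325 -0.0715 0.15 o4
```

```text
[ 0.50597686 -0.12795275  0.09570882]
[ 0.50532099 -0.12722523  0.095     ] [ 0.0018  0.0006  0.0015 -0.0011  0.0021  0.    ]
```

View pics/o4_side.png

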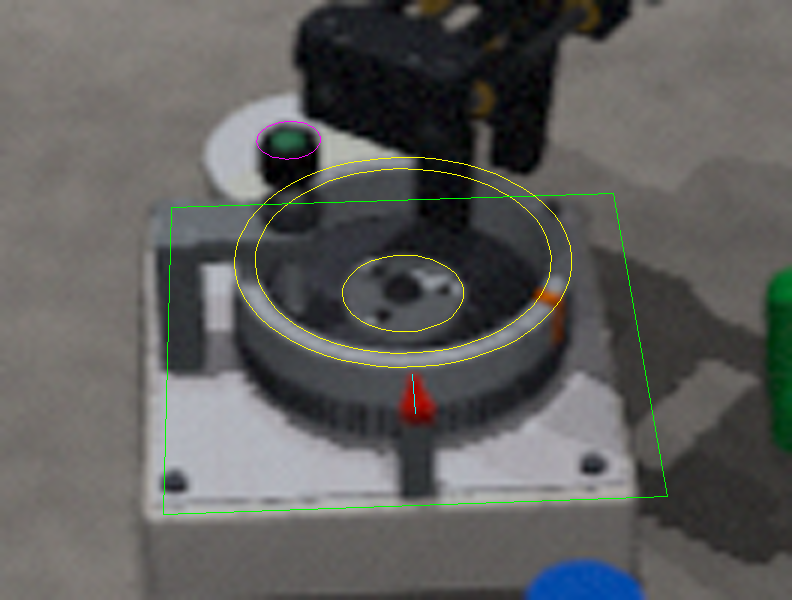

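Call:
{"fn": "servo_tool", "kwargs": {
  "commands": [
    [0,0,0,0,0,0,-0.5],
    [0,0,0,0,0,0,-0.5],
    [0,0,0,0,0,0,-0.6],
    [0,0,0,0,0,0,-0.65],
    [0,0,0,0,0,0,-0.7],
    [0,0,0,0,0,0,-0.7]
  ]
}}

```text
time: 5.3
position: [0.5058, -0.1278, 0.0952]
ee_rot: [0.225, 0.973, 0.051, 0.012]
wrist_force: [0.7, -0.1, -0.4]
width: 0.013
```

Call:
{"fn": "servo_tool", "kwargs": {
  "commands": [
    [0,0,0,0,0,0,-0.76],
    [0,0,0,0,0,0,-0.76]
  ]
}}

```text
time: 5.5
position: [0.5056, -0.128, 0.0951]
ee_rot: [0.225, 0.973, 0.05, 0.012]
wrist_force: [-0.9, -1.9, -1.3]
width: 0.0105
```

Call:
{"fn": "servo_tool", "kwargs": {
  "commands": [
    [0,0,0,0,0,0,-0.8],
    [0,0,0,0,0,0,-0.8],
    [0,0,0,0,0,0,-0.9],
    [0,0,0,0,0,0,-1],
    [0,0,0,0,0,0,-1],
    [0,0,0,0,0,0,-1]
  ]
}}

```text
time: 6.1
position: [0.5053, -0.1287, 0.095]
ee_rot: [0.225, 0.973, 0.05, 0.012]
wrist_force: [-3.9, -5.8, -0.5]
width: 0.0077
```

```bash
python3 - <<'E'
from mv import *
o=monitor.get_obs();print(o["position"],o["wrist_force"],o["ft_torque"],o["width"])
d=imaging.get_image("side");save(d,"side3.png")
E
python3 ov.py 0.5325 -0.0715 0.15 o5
```

```text
[ 0.50532176 -0.12870341  0.09504761] [-3.93404533 -5.83669925 -0.47430315] [-1.22030923  0.64560124 -0.00997329] 0.0076774714000292866
```

View pics/o5_side.png

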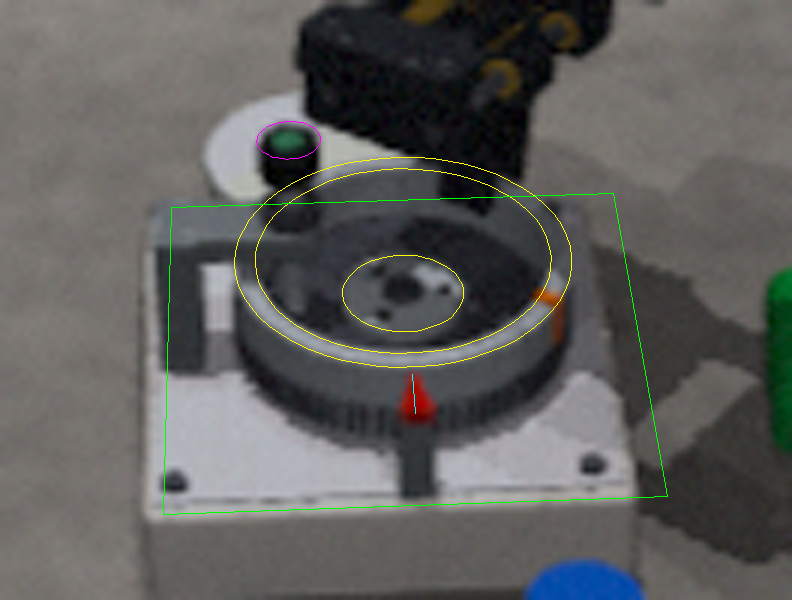

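```bash
cat > arc.py <<'E'
import sys
from mv import *
def arc(p0,R0,c,ths):
    for th in ths:
        Z=Ro.from_rotvec([0,0,-np.radians(th)]); c3=np.r_[c,0]
        print(th,rel(c3+Z.apply(p0-c3),Z*R0,p0,R0).tolist())
if __name__=="__main__":
    p0,R0=cur(); arc(p0,R0,np.array([.532,-.0722]),[float(v) for v in sys.argv[1:]])
E
python3 arc.py 1 2 3 5 7 9 11 13 15 16 20
```

```text
1.0 [0.0022, -0.0, -0.0, 0.0, -0.0023, 0.0221]
2.0 [0.0044, 0.0, -0.0, 0.0, -0.0045, 0.0442]
3.0 [0.0065, 0.0001, 0.0, 0.0, -0.0068, 0.0663]
5.0 [0.0109, 0.0003, 0.0, 0.0001, -0.0113, 0.1105]
7.0 [0.0152, 0.0007, 0.0001, 0.0001, -0.0158, 0.1547]
9.0 [0.0196, 0.0013, 0.0001, 0.0001, -0.0203, 0.199]
11.0 [0.0239, 0.002, 0.0002, 0.0001, -0.0249, 0.2432]
13.0 [0.0282, 0.0028, 0.0003, 0.0001, -0.0294, 0.2874]
15.0 [0.0324, 0.0038, 0.0004, 0.0002, -0.0339, 0.3316]
16.0 [0.0345, 0.0044, 0.0004, 0.0002, -0.0362, 0.3537]
20.0 [0.0428, 0.0069, 0.0007, 0.0002, -0.0452, 0.4421]
```

Call:
{"fn": "servo_tool", "kwargs": {
  "commands": [
    [0.0022,0,0,0,-0.0023,0.0221,-1],
    [0.0044,0,0,0,-0.0045,0.0442,-1],
    [0.0065,0.0001,0,0,-0.0068,0.0663,-1],
    [0.0109,0.0003,0,0,-0.0113,0.1105,-1],
    [0.0109,0.0003,0,0,-0.0113,0.1105,-1]
  ]
}}

```text
time: 6.75
position: [0.501, -0.1264, 0.0951]
ee_rot: [0.267, 0.962, 0.049, 0.015]
wrist_force: [-0.2, -6.7, -4.0]
width: 0.0077
```

```bash
cat > st.py <<'E'
from mv import *
c=np.array([.532,-.0722])
o=monitor.get_obs();p=o["position"];v=p[:2]-c;r=np.linalg.norm(v);rh=v/r;th=np.array([rh[1],-rh[0]])
f=o["wrist_force"];y=Ro.from_quat(o["ee_rot"]).as_matrix()[:,1]
print("t",o["time"],"phi",round(np.degrees(np.arctan2(v[1],v[0]))%360,2),"r",round(r*1000,2),"z",round(p[2],4),"yaw",round(np.degrees(np.arctan2(y[1],y[0])),2),"Frad",round(f[:2]@rh,1),"Fcw",round(f[:2]@th,1),"Fz",round(f[2],1),"T",np.round(o["ft_torque"],2),"w",round(o["width"],4))
E
python3 st.py;python3 arc.py 2 4 6 8 10 12 14 16 18 20; python3 ov.py 0.532 -0.0722 0.15 o6
```

```text
t 6.75 phi 240.22 r 62.42 z 0.0951 yaw 58.94 Frad 5.9 Fcw -3.1 Fz -4.0 T [-1.36  0.23 -0.01] w 0.0077
2.0 [0.0044, -0.0, -0.0, 0.0001, -0.0045, 0.0442]
4.0 [0.0087, 0.0001, -0.0, 0.0002, -0.0091, 0.0884]
6.0 [0.0131, 0.0004, 0.0, 0.0003, -0.0136, 0.1326]
8.0 [0.0174, 0.0008, 0.0, 0.0004, -0.0181, 0.1769]
10.0 [0.0217, 0.0014, 0.0001, 0.0004, -0.0227, 0.2211]
12.0 [0.026, 0.0021, 0.0002, 0.0005, -0.0272, 0.2653]
14.0 [0.0303, 0.003, 0.0002, 0.0006, -0.0317, 0.3095]
16.0 [0.0345, 0.004, 0.0003, 0.0007, -0.0362, 0.3537]
18.0 [0.0387, 0.0052, 0.0005, 0.0008, -0.0408, 0.3979]
20.0 [0.0429, 0.0065, 0.0006, 0.0009, -0.0453, 0.4421]
```

View pics/o6_side.png

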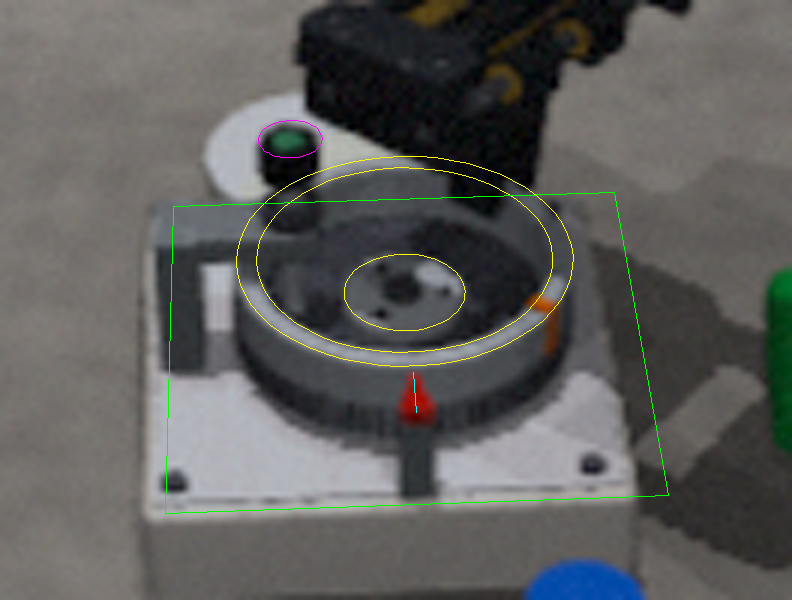

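Call:
{"fn": "servo_tool", "kwargs": {
  "commands": [
    [0.0044,0,0,0,-0.0045,0.0442,-1],
    [0.0087,0.0001,0,0,-0.0091,0.0884,-1],
    [0.0131,0.0004,0,0,-0.0136,0.1326,-1],
    [0.0174,0.0008,0,0,-0.018,0.177,-1],
    [0.0217,0.0014,0,0,-0.0227,0.221,-1],
    [0.026,0.0021,0,0,-0.0272,0.265,-1],
    [0.0303,0.003,0,0,-0.0317,0.31,-1],
    [0.0345,0.004,0,0,-0.0362,0.354,-1],
    [0.0387,0.0052,0,0,-0.041,0.398,-1],
    [0.0429,0.0065,0,0,-0.0453,0.442,-1]
  ]
}}

```text
time: 7.85
position: [0.4845, -0.1123, 0.0951]
ee_rot: [0.431, 0.901, 0.046, 0.023]
wrist_force: [3.3, -5.3, -8.4]
width: 0.0078
```

```bash
python3 st.py;python3 arc.py 2 4 6 8 10 12 14 16 18 ; python3 ov.py 0.532 -0.0722 0.15 o7
```

```text
t 7.85 phi 220.15 r 62.14 z 0.0951 yaw 38.9 Frad 0.9 Fcw -6.2 Fz -8.4 T [-1.13 -0.2  -0.1 ] w 0.0078
2.0 [0.0043, -0.0, -0.0, 0.0001, -0.0046, 0.0442]
4.0 [0.0087, 0.0001, -0.0, 0.0001, -0.0092, 0.0884]
6.0 [0.013, 0.0004, 0.0, 0.0002, -0.0138, 0.1326]
8.0 [0.0173, 0.0008, 0.0001, 0.0002, -0.0184, 0.1768]
10.0 [0.0216, 0.0014, 0.0001, 0.0003, -0.023, 0.221]
12.0 [0.0259, 0.0021, 0.0002, 0.0004, -0.0275, 0.2652]
14.0 [0.0301, 0.003, 0.0003, 0.0004, -0.0321, 0.3094]
16.0 [0.0344, 0.004, 0.0004, 0.0005, -0.0367, 0.3537]
18.0 [0.0385, 0.0052, 0.0005, 0.0006, -0.0413, 0.3979]
```

View pics/o7_side.png

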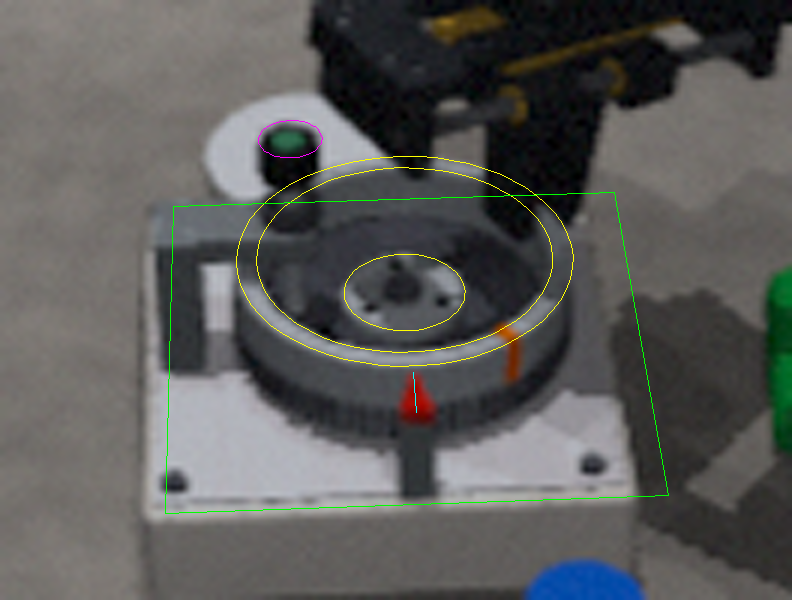

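View pics/o7_top.png

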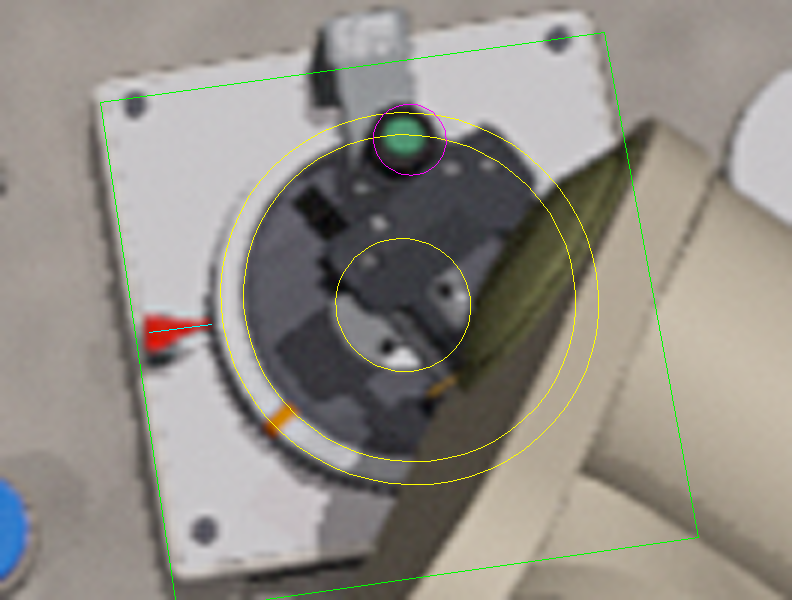

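```bash
python3 - <<'E'
from h import *
d=imaging.get_image("top")
p0=proj(d,[.532,-.0722,.08]); x0,y0=int(p0[0]-66),int(p0[1]-50)
K=np.array(d["camera_matrix"]);R=cv2.Rodrigues(np.array(d["rvec"]))[0];C=-R.T@np.array(d["tvec"]).ravel()
def back(u,v,z):
    r=R.T@np.linalg.solve(K,[u/6-.5+x0,v/6-.5+y0,1]); return C+r*(z-C[2])/r[2]
h=back(400,302,.086)
for n,u,v,z in(("slot",320,212,.08),("slot0",289,252,.08),("mark",282,419,.104),("ptr",212,323,.104),("knob",403,138,.162)):
    b=back(u,v,z);print(n,np.round(b,4),np.degrees(np.arctan2(*(b-h)[1::-1])))
E
```

```text
slot [ 0.5668 -0.0434  0.08  ] 39.321216146223925
slot0 [ 0.552  -0.0321  0.08  ] 64.04679377558952
mark [ 0.4885 -0.0274  0.104 ] 135.5730256402116
ptr [ 0.522  -0.0032  0.104 ] 99.25846300461993
knob [ 0.5751 -0.0635  0.162 ] 10.234101047110965
```

Call:
{"fn": "servo_tool", "kwargs": {
  "commands": [
    [0.0043,0,0,0,-0.0046,0.0442,-1],
    [0.0087,0.0001,0,0,-0.0092,0.0884,-1],
    [0.013,0.0004,0,0,-0.0138,0.1326,-1],
    [0.0173,0.0008,0,0,-0.0184,0.177,-1],
    [0.0216,0.0014,0,0,-0.023,0.221,-1],
    [0.0259,0.0021,0,0,-0.0275,0.265,-1],
    [0.0301,0.003,0,0,-0.0321,0.309,-1],
    [0.0344,0.004,0,0,-0.0367,0.354,-1],
    [0.0385,0.0052,0,0,-0.0413,0.398,-1],
    [0.0385,0.0052,0,0,-0.0413,0.398,-1]
  ]
}}

```text
time: 9.0
position: [0.4746, -0.095, 0.0952]
ee_rot: [0.566, 0.823, 0.043, 0.03]
wrist_force: [5.4, -2.7, -12.1]
width: 0.0081
```

```bash
python3 st.py;python3 arc.py 0.5 1 1.5 2 2.5 3 3.5 4 ; python3 ov.py 0.532 -0.0722 0.15 o8
```

```text
t 9.0 phi 201.62 r 61.77 z 0.0952 yaw 20.92 Frad -4.0 Fcw -4.5 Fz -12.1 T [-0.7  -0.51 -0.19] w 0.0081
0.5 [0.0011, -0.0, -0.0, -0.0, -0.0012, 0.0111]
1.0 [0.0022, -0.0, -0.0, -0.0, -0.0023, 0.0221]
1.5 [0.0032, 0.0, 0.0, -0.0, -0.0035, 0.0332]
2.0 [0.0043, 0.0, 0.0, -0.0, -0.0046, 0.0442]
2.5 [0.0054, 0.0001, 0.0, -0.0, -0.0058, 0.0553]
3.0 [0.0065, 0.0001, 0.0, -0.0, -0.007, 0.0663]
3.5 [0.0075, 0.0001, 0.0, -0.0, -0.0081, 0.0774]
4.0 [0.0086, 0.0002, 0.0, -0.0, -0.0093, 0.0884]
```

View pics/o8_side.png

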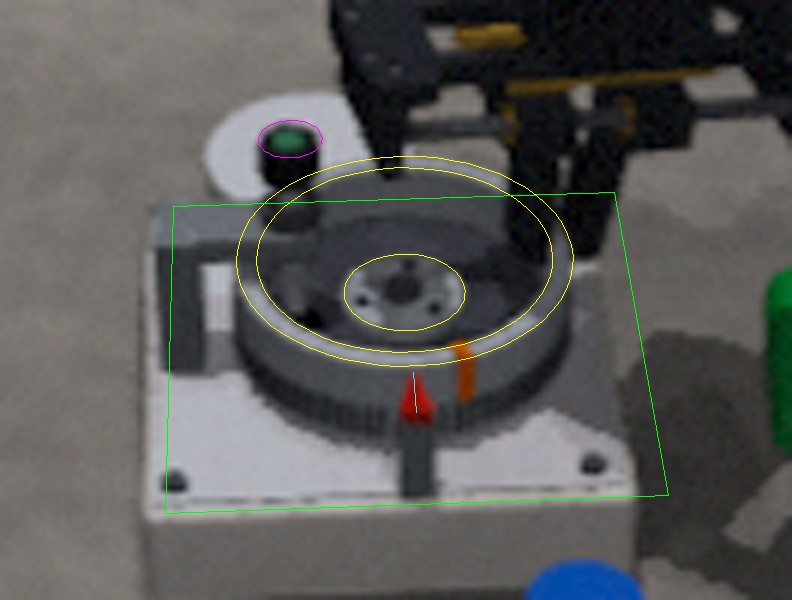

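View pics/o8_top.png

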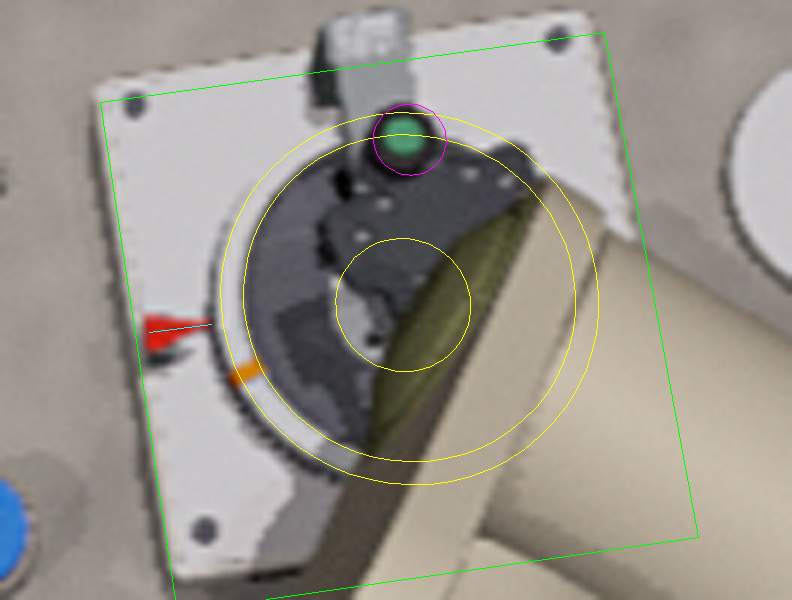

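Call:
{"fn": "servo_tool", "kwargs": {
  "commands": [
    [0.0022,0.0004,0.0004,0,-0.0023,0.0221,-1],
    [0.0043,0.0008,0.0008,0,-0.0046,0.0442,-1],
    [0.0065,0.0011,0.001,0,-0.007,0.0663,-1],
    [0.0086,0.0012,0.001,0,-0.0093,0.0884,-1],
    [0.0086,0.0012,0.001,0,-0.0093,0.0884,-1]
  ]
}}

```text
time: 9.6
position: [0.4733, -0.0911, 0.0951]
ee_rot: [0.594, 0.803, 0.041, 0.031]
wrist_force: [0.9, -5.6, -7.0]
width: 0.0076
```

```bash
python3 st.py
```

```text
t 9.6 phi 197.81 r 61.66 z 0.0951 yaw 16.96 Frad 0.9 Fcw -5.6 Fz -7.0 T [-0.99  0.07 -0.14] w 0.0076
```

Call:
{"fn": "servo_tool", "kwargs": {
  "commands": [
    [0.0011,0,0.0003,0,-0.0012,0.0111,-1],
    [0.0022,0,0.0006,0,-0.0023,0.0221,-1],
    [0.0032,0,0.0006,0,-0.0035,0.0332,-1]
  ]
}}

```text
time: 9.9
position: [0.473, -0.0898, 0.0951]
ee_rot: [0.605, 0.795, 0.041, 0.032]
wrist_force: [0.2, -7.2, -3.5]
width: 0.0081
```

```bash
python3 st.py
```

```text
t 9.9 phi 196.6 r 61.61 z 0.0951 yaw 15.47 Frad 1.9 Fcw -6.9 Fz -3.5 T [-1.15  0.26 -0.13] w 0.0081
```

Call:
{"fn": "servo_tool", "kwargs": {
  "commands": [
    [0.0008,0,0.0001,0,-0.0008,0.0075,-1],
    [0.0016,0,0.0002,0,-0.0016,0.0155,-1],
    [0.0022,0,0.0002,0,-0.0023,0.0221,-1]
  ]
}}

```text
time: 10.2
position: [0.4727, -0.0888, 0.0951]
ee_rot: [0.612, 0.789, 0.041, 0.032]
wrist_force: [0.6, -6.6, -2.2]
width: 0.008
```

```bash
python3 st.py
```

```text
t 10.2 phi 195.61 r 61.58 z 0.0951 yaw 14.48 Frad 1.2 Fcw -6.5 Fz -2.2 T [-1.17  0.37 -0.13] w 0.008
```

Call:
{"fn": "servo_tool", "kwargs": {
  "commands": [
    [0.0008,0,0,0,-0.0008,0.0075,-1],
    [0.0016,0,0,0,-0.0016,0.0155,-1],
    [0.0022,0,0,0,-0.0023,0.0221,-1]
  ]
}}

```text
time: 10.5
position: [0.4724, -0.0877, 0.0951]
ee_rot: [0.618, 0.784, 0.04, 0.033]
wrist_force: [0.4, -6.8, -2.6]
width: 0.0078
```

```bash
python3 st.py
```

```text
t 10.5 phi 194.56 r 61.57 z 0.0951 yaw 13.48 Frad 1.3 Fcw -6.6 Fz -2.6 T [-1.1   0.32 -0.05] w 0.0078
```

Call:
{"fn": "servo_tool", "kwargs": {
  "commands": [
    [0.0006,0,0,0,-0.0006,0.0055,-1],
    [0.0011,0,0,0,-0.0012,0.0111,-1]
  ]
}}

```text
time: 10.7
position: [0.4723, -0.0871, 0.0951]
ee_rot: [0.622, 0.781, 0.04, 0.033]
wrist_force: [0.2, -6.4, -2.8]
width: 0.0081
```

```bash
python3 st.py
```

```text
t 10.7 phi 194.04 r 61.55 z 0.0951 yaw 12.98 Frad 1.4 Fcw -6.3 Fz -2.8 T [-1.12  0.25 -0.09] w 0.0081
```

Call:
{"fn": "servo_tool", "kwargs": {
  "commands": [
    [0.0006,0,0,0,-0.0006,0.0055,-1],
    [0.0011,0,0,0,-0.0012,0.0111,-1]
  ]
}}

```text
time: 10.9
position: [0.4722, -0.0866, 0.0951]
ee_rot: [0.625, 0.779, 0.04, 0.033]
wrist_force: [0.5, -5.6, -2.7]
width: 0.0081
```

```bash
python3 st.py
```

```text
t 10.9 phi 193.52 r 61.55 z 0.0951 yaw 12.48 Frad 0.8 Fcw -5.6 Fz -2.7 T [-1.1   0.27 -0.18] w 0.0081
```

Call:
{"fn": "servo_tool", "kwargs": {
  "commands": [
    [0.0006,0,0,0,-0.0006,0.0055,-1],
    [0.0011,0,0,0,-0.0012,0.0111,-1]
  ]
}}

```text
time: 11.1
position: [0.472, -0.0861, 0.095]
ee_rot: [0.629, 0.776, 0.04, 0.033]
wrist_force: [-0.2, -6.7, -2.7]
width: 0.0079
```

Call:
{"fn": "servo_tool", "kwargs": {
  "commands": [
    [0.0006,0,0,0,-0.0006,0.0055,-1],
    [0.0011,0,0,0,-0.0012,0.0111,-1]
  ]
}}

```text
time: 11.3
position: [0.472, -0.0855, 0.0951]
ee_rot: [0.632, 0.773, 0.04, 0.033]
wrist_force: [0.3, -6.3, -2.2]
width: 0.0077
```

```bash
python3 st.py
```

```text
t 11.3 phi 192.47 r 61.5 z 0.0951 yaw 11.47 Frad 1.1 Fcw -6.2 Fz -2.2 T [-1.05  0.27 -0.12] w 0.0077
```

Call:
{"fn": "servo_tool", "kwargs": {
  "commands": [
    [0.0006,0,0,0,-0.0006,0.0055,-1],
    [0.0011,0,0,0,-0.0012,0.0111,-1]
  ]
}}

```text
time: 11.5
position: [0.4717, -0.0846, 0.0951]
ee_rot: [0.636, 0.77, 0.04, 0.033]
wrist_force: [-0.8, -5.0, -2.1]
width: 0.008
```

Call:
{"fn": "servo_tool", "kwargs": {
  "commands": [
    [0.0006,0,0,0,-0.0006,0.0055,-1],
    [0.0011,0,0,0,-0.0012,0.0111,-1]
  ]
}}

```text
time: 11.7
position: [0.4717, -0.084, 0.0951]
ee_rot: [0.639, 0.768, 0.04, 0.034]
wrist_force: [0.4, -5.4, -2.9]
width: 0.0077
```

```bash
python3 st.py
```

```text
t 11.7 phi 191.06 r 61.49 z 0.0951 yaw 10.46 Frad 0.7 Fcw -5.4 Fz -2.9 T [-0.98  0.22 -0.16] w 0.0077
```

Call:
{"fn": "servo_tool", "kwargs": {
  "commands": [
    [0.0006,0,0,0,-0.0006,0.0055,-1],
    [0.0011,0,0,0,-0.0012,0.0111,-1]
  ]
}}

```text
time: 11.9
position: [0.4716, -0.0835, 0.095]
ee_rot: [0.642, 0.765, 0.04, 0.034]
wrist_force: [0.6, -5.2, -2.9]
width: 0.0077
```

```bash
python3 st.py; python3 ov.py 0.532 -0.0722 0.15 o9
```

```text
t 11.9 phi 190.57 r 61.49 z 0.095 yaw 9.95 Frad 0.4 Fcw -5.2 Fz -2.9 T [-0.96  0.21 -0.21] w 0.0077
```

View pics/o9_side.png

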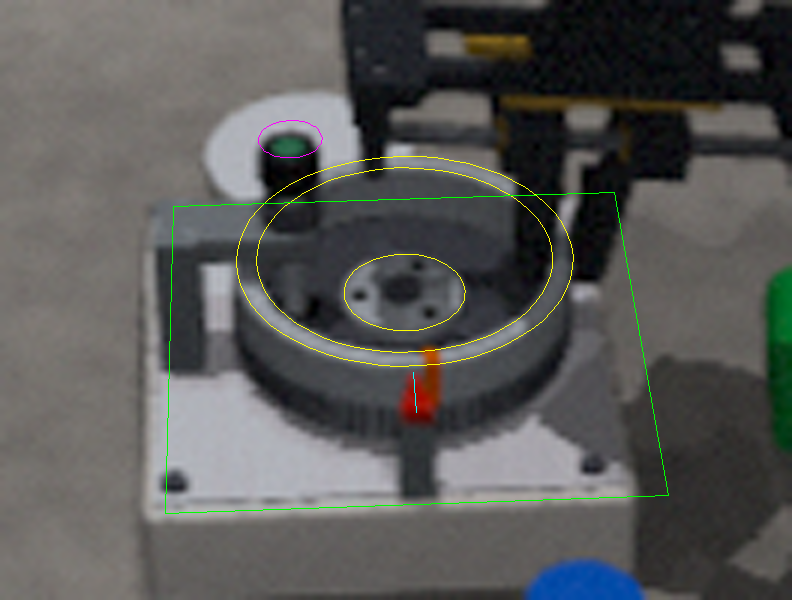

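Call:
{"fn": "servo_tool", "kwargs": {
  "commands": [
    [0.0004,0,0,0,-0.0004,0.0035,-1],
    [0.0008,0,0,0,-0.0008,0.0075,-1]
  ]
}}

```text
time: 12.2
position: [0.4715, -0.0831, 0.0951]
ee_rot: [0.644, 0.763, 0.04, 0.034]
wrist_force: [0.7, -5.4, -2.3]
width: 0.0077
```

```bash
python3 st.py
```

```text
t 12.2 phi 190.2 r 61.47 z 0.0951 yaw 9.62 Frad 0.3 Fcw -5.5 Fz -2.3 T [-1.02  0.24 -0.19] w 0.0077
```

Call:
{"fn": "servo_tool", "kwargs": {
  "commands": [
    [0.0003,0,0,0,-0.0003,0.0033,-1],
    [0.0007,0,0,0,-0.0007,0.0066,-1]
  ]
}}

```text
time: 12.4
position: [0.4714, -0.0828, 0.0951]
ee_rot: [0.646, 0.761, 0.039, 0.034]
wrist_force: [0.1, -5.7, -3.3]
width: 0.0081
```

```bash
python3 st.py
```

```text
t 12.4 phi 189.89 r 61.46 z 0.0951 yaw 9.32 Frad 0.9 Fcw -5.7 Fz -3.3 T [-1.07  0.17 -0.17] w 0.0081
```

Call:
{"fn": "servo_tool", "kwargs": {
  "commands": [
    [0.0003,0,0,0,-0.0003,0.0033,-1],
    [0.0007,0,0,0,-0.0007,0.0066,-1]
  ]
}}

```text
time: 12.6
position: [0.4714, -0.0824, 0.0951]
ee_rot: [0.648, 0.759, 0.039, 0.034]
wrist_force: [-0.7, -6.1, -3.5]
width: 0.0081
```

```bash
python3 st.py
```

```text
t 12.6 phi 189.55 r 61.45 z 0.0951 yaw 9.02 Frad 1.7 Fcw -5.9 Fz -3.5 T [-1.04  0.23 -0.21] w 0.0081
```

Call:
{"fn": "servo_tool", "kwargs": {
  "commands": [
    [0.0003,0,0,0,-0.0003,0.0033,-1],
    [0.0007,0,0,0,-0.0007,0.0066,-1]
  ]
}}

```text
time: 12.8
position: [0.4713, -0.0821, 0.0951]
ee_rot: [0.65, 0.758, 0.039, 0.034]
wrist_force: [1.4, -6.2, -3.2]
width: 0.0084
```

```bash
python3 st.py
```

```text
t 12.8 phi 189.24 r 61.45 z 0.0951 yaw 8.72 Frad -0.4 Fcw -6.4 Fz -3.2 T [-0.97  0.22 -0.19] w 0.0084
```

Call:
{"fn": "servo_tool", "kwargs": {
  "commands": [
    [0.0003,0,0,0,-0.0003,0.0033,-1],
    [0.0007,0,0,0,-0.0007,0.0066,-1]
  ]
}}

```text
time: 13.0
position: [0.4713, -0.0817, 0.0951]
ee_rot: [0.652, 0.756, 0.039, 0.034]
wrist_force: [1.9, -5.8, -3.2]
width: 0.0077
```

```bash
python3 st.py; python3 ov.py 0.532 -0.0722 0.15 o10
```

```text
t 13.0 phi 188.92 r 61.45 z 0.0951 yaw 8.42 Frad -0.9 Fcw -6.0 Fz -3.2 T [-1.02  0.22 -0.15] w 0.0077
```

View pics/o10_side.png

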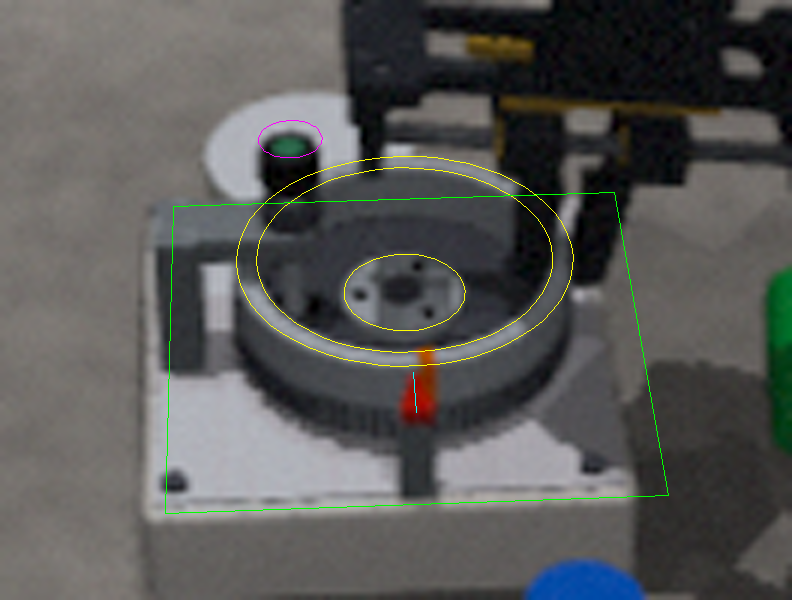

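Call:
{"fn": "servo_tool", "kwargs": {
  "commands": [
    [0.0003,0,0,0,-0.0003,0.0033,-1],
    [0.0007,0,0,0,-0.0007,0.0066,-1]
  ]
}}

```text
time: 13.3
position: [0.4713, -0.0814, 0.0951]
ee_rot: [0.654, 0.754, 0.039, 0.034]
wrist_force: [0.5, -6.2, -3.6]
width: 0.0078
```

```bash
python3 st.py
```

```text
t 13.3 phi 188.65 r 61.44 z 0.0951 yaw 8.13 Frad 0.4 Fcw -6.2 Fz -3.6 T [-1.1   0.19 -0.2 ] w 0.0078
```

Call:
{"fn": "servo_tool", "kwargs": {
  "commands": [
    [0.0003,0,0,0,-0.0003,0.0033,-1],
    [0.0007,0,0,0,-0.0007,0.0066,-1]
  ]
}}

```text
time: 13.5
position: [0.4712, -0.0812, 0.0951]
ee_rot: [0.656, 0.753, 0.039, 0.035]
wrist_force: [0.5, -6.5, -3.0]
width: 0.0078
```

```bash
python3 st.py
```

```text
t 13.5 phi 188.39 r 61.43 z 0.0951 yaw 7.83 Frad 0.5 Fcw -6.5 Fz -3.0 T [-1.21  0.21 -0.21] w 0.0078
```

Call:
{"fn": "servo_tool", "kwargs": {
  "commands": [
    [0.0003,0,0,0,-0.0003,0.0033,-1],
    [0.0007,0,0,0,-0.0007,0.0066,-1]
  ]
}}

```text
time: 13.7
position: [0.4712, -0.0809, 0.0951]
ee_rot: [0.658, 0.751, 0.039, 0.035]
wrist_force: [1.2, -7.1, -3.9]
width: 0.0081
```

```bash
python3 st.py
```

```text
t 13.7 phi 188.14 r 61.42 z 0.0951 yaw 7.53 Frad -0.2 Fcw -7.2 Fz -3.9 T [-1.3   0.23 -0.21] w 0.0081
```

Call:
{"fn": "servo_tool", "kwargs": {
  "commands": [
    [0.0003,0,0,0,-0.0003,0.0033,-1],
    [0.0007,0,0,0,-0.0007,0.0066,-1]
  ]
}}

```text
time: 13.9
position: [0.4711, -0.0807, 0.0951]
ee_rot: [0.66, 0.749, 0.039, 0.035]
wrist_force: [1.0, -8.0, -2.6]
width: 0.008
```

```bash
python3 st.py; python3 ov.py 0.532 -0.0722 0.15 o11
```

```text
t 13.9 phi 187.91 r 61.44 z 0.0951 yaw 7.23 Frad 0.1 Fcw -8.0 Fz -2.6 T [-1.37  0.27 -0.2 ] w 0.008
```

View pics/o11_side.png

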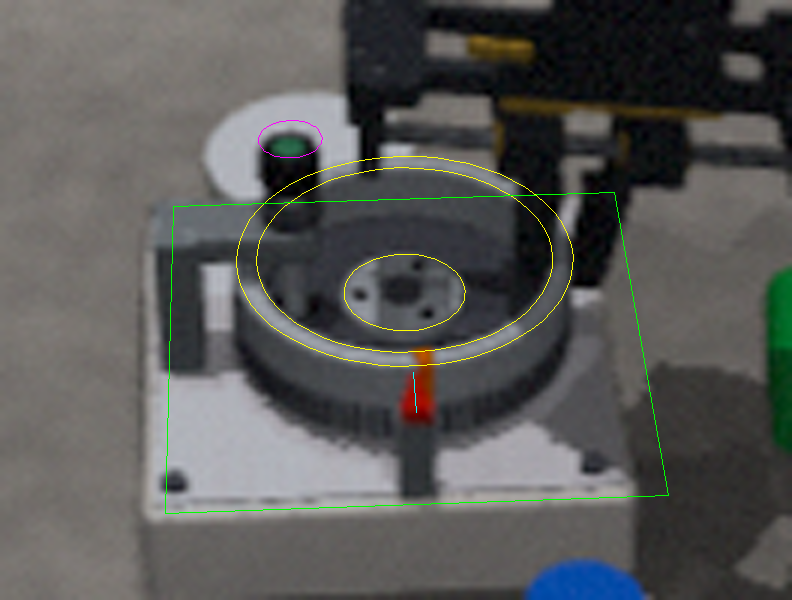

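Call:
{"fn": "servo_tool", "kwargs": {
  "commands": [
    [-0.0008,0,0,0,0.0008,-0.008,-1],
    [-0.0016,0,0,0,0.0016,-0.016,-1],
    [-0.0016,0,0,0,0.0016,-0.016,-1]
  ]
}}

```text
time: 14.3
position: [0.4711, -0.0807, 0.095]
ee_rot: [0.655, 0.753, 0.039, 0.034]
wrist_force: [1.8, -2.6, -1.7]
width: 0.0079
```

```bash
python3 st.py
```

```text
t 14.3 phi 187.95 r 61.46 z 0.095 yaw 7.96 Frad -1.4 Fcw -2.8 Fz -1.7 T [-0.48 -0.04 -0.23] w 0.0079
```

Pulley relaxed. Open gradually and lift.

Call:
{"fn": "servo_tool", "kwargs": {
  "commands": [
    [0,0,0,0,0,0,-0.8],
    [0,0,0,0,0,0,-0.7],
    [0,0,0,0,0,0,-0.5],
    [0,0,0,0,0,0,-0.3],
    [0,0,0,0,0,0,-0.3],
    [0,0,0,0,0,0,-0.3]
  ]
}}

```text
time: 14.9
position: [0.4709, -0.0807, 0.095]
ee_rot: [0.655, 0.754, 0.039, 0.034]
wrist_force: [-0.7, -0.7, 0.7]
width: 0.0311
```

```bash
python3 st.py
```

```text
t 14.9 phi 187.94 r 61.64 z 0.095 yaw 7.97 Frad 0.8 Fcw -0.6 Fz 0.7 T [-0.1   0.12 -0.04] w 0.0311
```

Call:
{"fn": "servo_tool", "kwargs": {
  "commands": [
    [0,0,-0.03,0,0,0,-0.3],
    [0,0,-0.08,0,0,0,-0.3],
    [0,0,-0.15,0,0,0,-0.6],
    [0,0,-0.21,0,0,0,-1],
    [0,0,-0.26,0,0,0,-1],
    [0,0,-0.26,0,0,0,-1]
  ]
}}

```text
time: 15.5
position: [0.4584, -0.0831, 0.2272]
ee_rot: [0.655, 0.753, 0.04, 0.037]
wrist_force: [0.4, -0.0, -0.6]
width: 0.0013
```

```bash
python3 - <<'E'
from mv import *
p0,R0=cur();print(p0)
for c in("top","side"):
    d=imaging.get_image(c)
    for t in("lock_pin","pulley","bracket"):
        r=nets.pinpoint(c,t)
        print(c,t,[(np.round(cam2w(d,x["point"]),4).tolist(),round(x["score"],2)) for x in r[:2]])
E
python3 ov.py 0.532 -0.0722 0.15 o12
```

```text
[ 0.45844228 -0.08307498  0.22716624]
top lock_pin [([0.5714, -0.0644, 0.1581], 0.57)]
top pulley [([0.5319, -0.0742, 0.0592], 0.61)]
top bracket [([0.5968, -0.059, 0.1258], 0.96), ([0.5162, -0.0093, 0.1007], 0.18)]
side lock_pin [([0.5772, -0.0665, 0.1539], 0.51)]
side pulley []
side bracket [([0.5968, -0.0662, 0.1288], 0.79)]
```

View pics/o12_top.png

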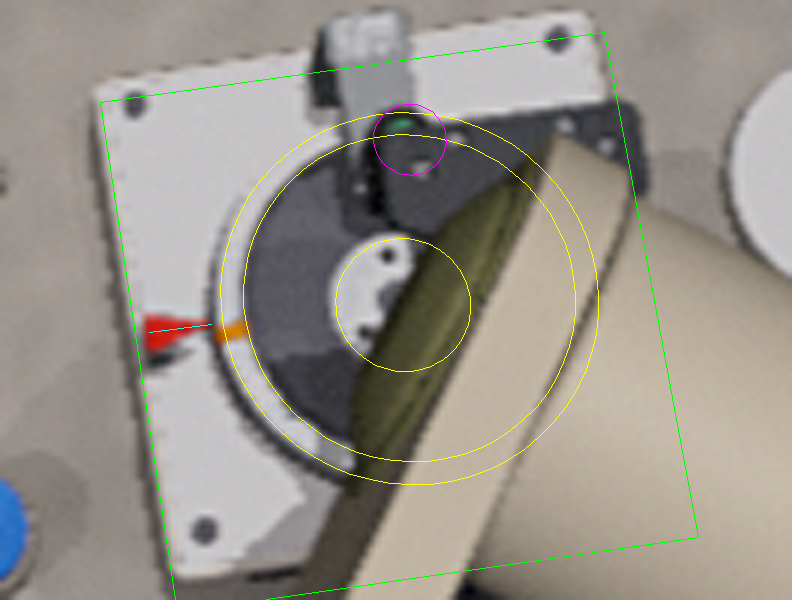

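View pics/o12_side.png

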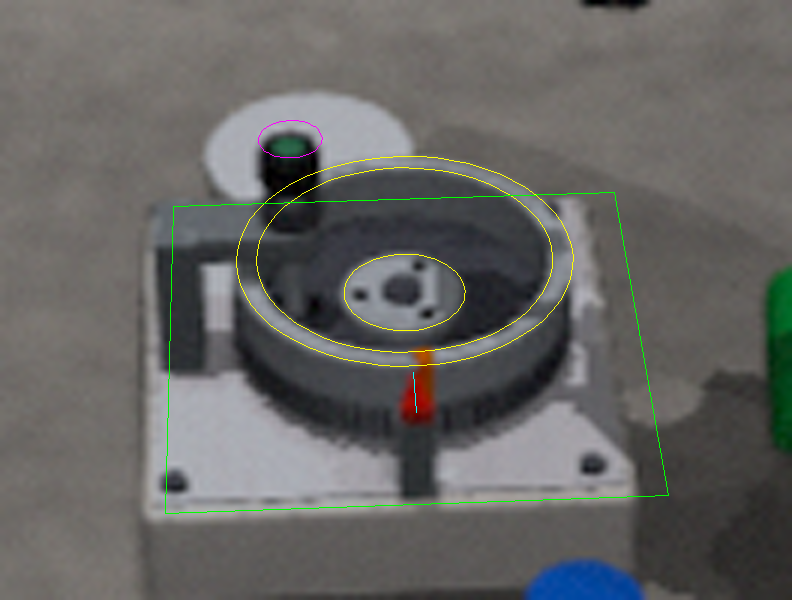

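```bash
python3 - <<'E'
from mv import *
p0,R0=cur()
_,R=tool(188,0,.06,.1)
print(rel(np.array([.5745,-.0658,.185]),R,p0,R0), rel(np.array([.5745,-.0658,.225]),R,p0,R0))
E
```

```text
[ 0.0008  0.227   0.1016  0.1314 -0.0005 -0.0008] [ 0.0008  0.2352  0.022   0.1314 -0.0005 -0.0008]
```

Call:
{"fn": "servo_tool", "kwargs": {
  "commands": [
    [0,0.06,0,0.06,0,0,-1],
    [0,0.12,0,0.131,0,0,-1],
    [0,0.18,0.01,0.131,0,0,-1],
    [0,0.22,0.02,0.131,0,0,-1],
    [0.001,0.235,0.022,0.131,0,0,-1],
    [0.001,0.231,0.06,0.131,0,0,-1],
    [0.001,0.227,0.1,0.131,0,0,-1],
    [0.001,0.227,0.1,0.131,0,0,-1],
    [0.001,0.227,0.1,0.131,0,0,-1]
  ]
}}

```text
time: 16.9
position: [0.5743, -0.0659, 0.187]
ee_rot: [0.656, 0.754, 0.0, 0.0]
wrist_force: [-0.1, 0.2, -0.2]
width: 0.0005
```

```bash
python3 - <<'E'
from mv import *
p0,R0=cur()
_,R=tool(188,0,.06,.1)
print(p0,rel(np.array([.5745,-.0658,.165]),R,p0,R0))
E
python3 ov.py 0.532 -0.0722 0.15 o13
```

```text
[ 0.57425841 -0.0659317   0.18695554] [ 0.0002  0.0005  0.0439  0.0013  0.0002 -0.0011]
```

View pics/o13_side.png

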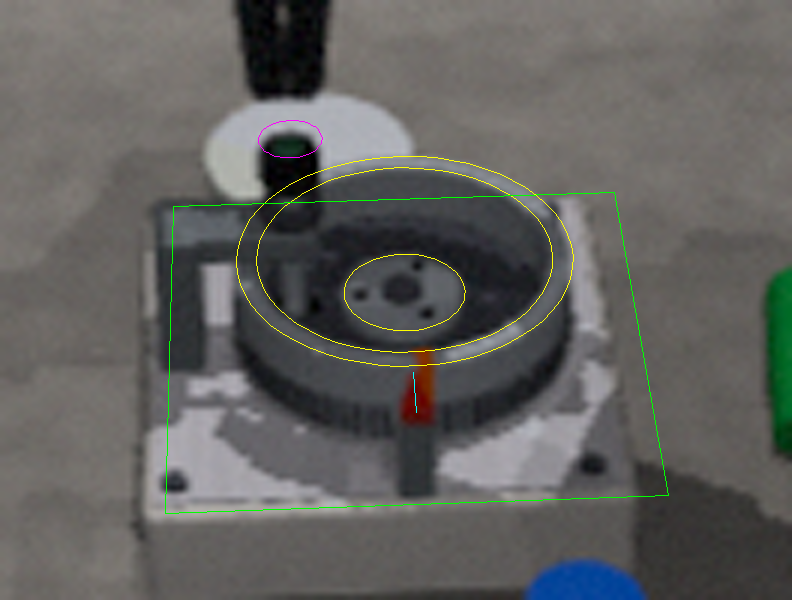

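Call:
{"fn": "servo_tool", "kwargs": {
  "commands": [
    [0,0,0.012,0,0,0,-1],
    [0,0,0.025,0,0,0,-1],
    [0,0,0.036,0,0,0,-1],
    [0,0,0.044,0,0,0,-1],
    [0,0,0.048,0,0,0,-1],
    [0,0,0.05,0,0,0,-1],
    [0,0,0.05,0,0,0,-1]
  ]
}}

```text
time: 17.7
position: [0.5746, -0.0658, 0.1613]
ee_rot: [0.656, 0.755, 0.0, 0.0]
wrist_force: [-0.2, -1.0, 0.2]
width: 0.0005
```

Call:
{"fn": "servo_tool", "kwargs": {
  "commands": [
    [0,0,0.001,0,0,0,-1],
    [0,0,0.002,0,0,0,-1],
    [0,0,0.003,0,0,0,-1],
    [0,0,0.004,0,0,0,-1]
  ]
}}

```text
time: 18.1
position: [0.5745, -0.0658, 0.1594]
ee_rot: [0.656, 0.754, 0.0, 0.0]
wrist_force: [0.4, 0.5, -0.2]
width: 0.0004
```

Call:
{"fn": "servo_tool", "kwargs": {
  "commands": [
    [0,0,0.001,0,0,0,-1],
    [0,0,0.002,0,0,0,-1]
  ]
}}

```text
time: 18.3
position: [0.5746, -0.0658, 0.1586]
ee_rot: [0.656, 0.754, 0.0, 0.001]
wrist_force: [-1.5, -0.1, 2.8]
width: 0.0004
```

Call:
{"fn": "servo_tool", "kwargs": {
  "commands": [
    [0,0,0.001,0,0,0,-1],
    [0,0,0.002,0,0,0,-1]
  ]
}}

```text
time: 18.5
position: [0.5746, -0.0658, 0.1577]
ee_rot: [0.656, 0.755, 0.0, 0.001]
wrist_force: [-1.4, 0.2, 3.5]
width: 0.0004
```

Call:
{"fn": "servo_tool", "kwargs": {
  "commands": [
    [0,0,0.001,0,0,0,-1],
    [0,0,0.002,0,0,0,-1],
    [0,0,0.003,0,0,0,-1]
  ]
}}

```text
time: 18.8
position: [0.5746, -0.0658, 0.1562]
ee_rot: [0.656, 0.755, 0.0, 0.001]
wrist_force: [-2.7, 1.2, 6.6]
width: 0.0003
```

Call:
{"fn": "servo_tool", "kwargs": {
  "commands": [
    [0,0,0.001,0,0,0,-1],
    [0,0,0.002,0,0,0,-1],
    [0,0,0.003,0,0,0,-1]
  ]
}}

```text
time: 19.1
position: [0.5746, -0.0658, 0.1549]
ee_rot: [0.656, 0.755, 0.0, 0.001]
wrist_force: [-1.8, 0.5, 8.4]
width: 0.0003
```

Call:
{"fn": "servo_tool", "kwargs": {
  "commands": [
    [0,0,0.001,0,0,0,-1],
    [0,0,0.002,0,0,0,-1]
  ]
}}

```text
time: 19.3
position: [0.5746, -0.0658, 0.154]
ee_rot: [0.656, 0.755, 0.0, 0.001]
wrist_force: [-3.3, 0.9, 8.0]
width: 0.0008
```

Call:
{"fn": "servo_tool", "kwargs": {
  "commands": [
    [0,0,0.001,0,0,0,-1],
    [0,0,0.002,0,0,0,-1]
  ]
}}

```text
time: 19.5
position: [0.5746, -0.0658, 0.1531]
ee_rot: [0.656, 0.755, 0.0, 0.001]
wrist_force: [-3.1, 0.7, 9.2]
width: 0.0006
```

Call:
{"fn": "servo_tool", "kwargs": {
  "commands": [
    [0,0,0.001,0,0,0,-1],
    [0,0,0.0015,0,0,0,-1]
  ]
}}

```text
time: 19.7
position: [0.5746, -0.0658, 0.1525]
ee_rot: [0.656, 0.755, 0.0, 0.001]
wrist_force: [-3.6, 2.0, 11.0]
width: 0.0001
```

Call:
{"fn": "servo_tool", "kwargs": {
  "commands": [
    [0,0,0.001,0,0,0,-1],
    [0,0,0.001,0,0,0,-1]
  ]
}}

```text
time: 19.9
position: [0.5746, -0.0658, 0.1524]
ee_rot: [0.656, 0.755, 0.001, 0.001]
wrist_force: [-5.0, 1.0, 12.6]
width: 0.0003
```

Call:
{"fn": "servo_tool", "kwargs": {
  "commands": [
    [0,0,0.0006,0,0,0,-1],
    [0,0,0.001,0,0,0,-1],
    [0,0,0.001,0,0,0,-1]
  ]
}}

```text
time: 20.2
position: [0.5746, -0.0658, 0.1523]
ee_rot: [0.656, 0.755, 0.001, 0.001]
wrist_force: [-6.6, 1.1, 16.4]
width: 0.0003
```

Call:
{"fn": "servo_tool", "kwargs": {
  "commands": [
    [0,0,0.0004,0,0,0,-1],
    [0,0,0.0006,0,0,0,-1],
    [0,0,0.0006,0,0,0,-1]
  ]
}}

```text
time: 20.5
position: [0.5746, -0.0658, 0.1523]
ee_rot: [0.656, 0.755, 0.001, 0.001]
wrist_force: [-7.1, 1.4, 18.1]
width: 0.0007
```

Hard stop at 0.152 m. Back off vertically.

Call:
{"fn": "servo_tool", "kwargs": {
  "commands": [
    [0,0,-0.002,0,0,0,-1],
    [0,0,-0.006,0,0,0,-1],
    [0,0,-0.02,0,0,0,-1],
    [0,0,-0.06,0,0,0,-1],
    [0,0,-0.12,0,0,0,-1],
    [0,0,-0.18,0,0,0,-1],
    [0,-0.05,-0.22,0,0,0,-1],
    [0,-0.12,-0.24,0,0,0,-1],
    [0,-0.18,-0.24,0,0,0,-1],
    [0,-0.24,-0.24,0,0,0,-1]
  ]
}}

```text
time: 21.5
position: [0.4545, -0.0825, 0.2705]
ee_rot: [0.656, 0.755, 0.0, 0.001]
wrist_force: [1.0, -0.2, -0.2]
width: 0.0004
```

Call:
{"fn": "servo_tool", "kwargs": {
  "commands": [
    [-0.08,-0.04,0,0,0,0,-1],
    [-0.16,-0.08,0,0,0,0,-1],
    [-0.24,-0.12,0,0,0,0,-1],
    [-0.32,-0.12,0,0,0,0,-1],
    [-0.4,-0.12,0,0,0,0,-1],
    [-0.4,-0.12,0,0,0,0,-1]
  ]
}}

```text
time: 22.1
position: [0.4238, -0.2928, 0.2694]
ee_rot: [0.658, 0.753, 0.0, 0.0]
wrist_force: [-0.3, 1.3, -0.3]
width: 0.0001
```

```bash
python3 st.py; python3 ov.py 0.532 -0.0722 0.15 o14; python3 - <<'E'
from mv import *
for c in("top","side"):
    d=imaging.get_image(c);save(d,c+"9.png")
    for t in("lock_pin","mark","pointer","blank","jar","driver","bur_block"):
        r=nets.pinpoint(c,t)
        print(c,t,[(np.round(cam2w(d,x["point"]),4).tolist(),round(x["score"],2)) for x in r[:1]])
E
```

```text
t 22.1 phi 243.88 r 245.66 z 0.2694 yaw 7.74 Frad -1.0 Fcw 0.8 Fz -0.3 T [-0.09 -0.01 -0.  ] w 0.0001
top lock_pin [([0.5706, -0.0652, 0.1506], 0.41)]
top mark [([0.5172, -0.0077, 0.0991], 0.92)]
top pointer [([0.524, -0.0047, 0.1049], 0.9)]
top blank [([0.5947, -0.2553, -0.0066], 0.92)]
top jar [([0.4479, 0.081, -0.003], 0.63)]
top driver []
top bur_block [([0.6029, 0.108, 0.0004], 0.94)]
side lock_pin [([0.5789, -0.0703, 0.1501], 0.6)]
side mark [([0.5195, -0.0104, 0.0997], 0.82)]
side pointer [([0.5203, -0.0053, 0.0954], 0.89)]
side blank [([0.5951, -0.2638, -0.0006], 0.8)]
side jar [([0.4558, 0.078, -0.0051], 0.74)]
side driver [([0.3683, -0.0835, 0.0002], 0.71)]
side bur_block [([0.6027, 0.0983, -0.0005], 0.55)]
```

View pics/o14_side.png

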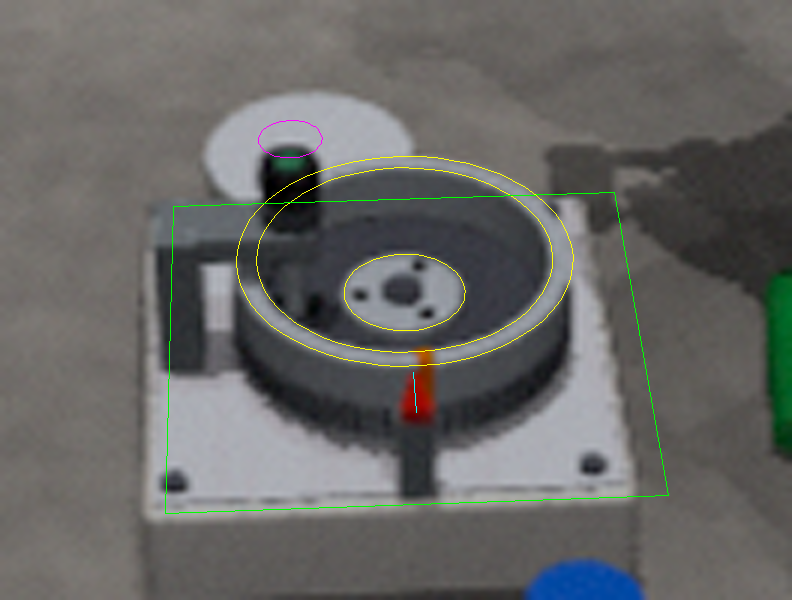

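View pics/o14_top.png

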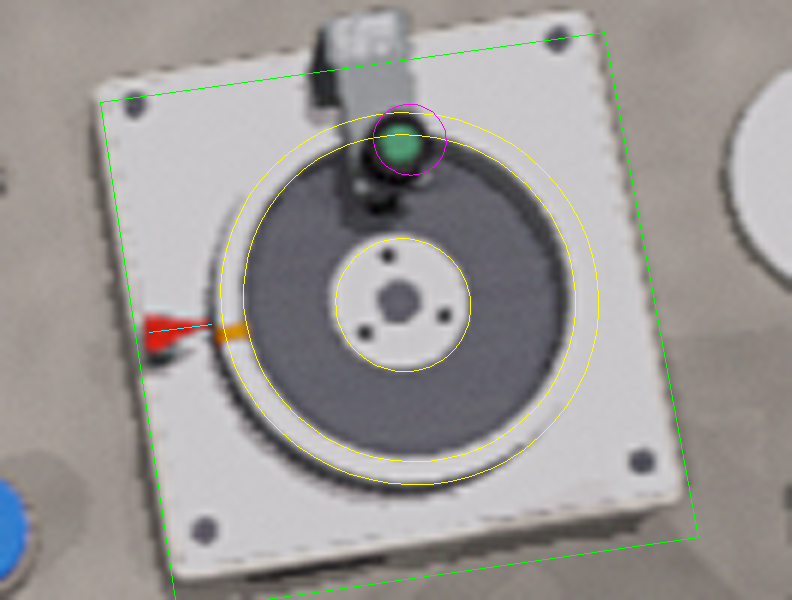

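```bash
python3 -c "
from h import *
robot.hand_in()"
```

```text
the job is handed in; nothing more can be done
```

The pulley is locked in its slot, the plunger knob is pushed home, and the job was handed in at about 22 s with the arm well clear.

- **Turning:** I pinched the rim from above and turned it clockwise about 57°, the last stretch in steps of 0.3 to 0.5°. The knob dropped about 3 mm in the side picture while the mark was a few degrees short of the pointer. I went on gently until the tangential force rose from about 6 to 8 N, and took that as the stop. I then eased the load off, let go and lifted away.
- **Pushing the plunger:** I pushed the knob down with shut fingers. It stopped moving at a finger height of 152.3 mm, and I read at most 18 N vertical (about 20 N in all). That is above the 5 to 15 N stated as needed, but below the 30 N limit. I then backed straight up.
- **Last checks:** The networks put the knob top at 150 to 151 mm in both cameras, which agrees with home at 152 mm. The mark faces the pointer to within about a degree or two, inside the slot tolerance.
- **Things lying around:** The blank, jar and bur block were within network accuracy of where they started. The driver was too, but only the side camera found it; the top camera missed it both times.

The pulley turned about 3.5° between the drop and the rise in force, where I expected about 2° from the stated slot and nose widths. The rise was also gentle, so the hard stop itself was only lightly felt.

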